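# Square up a row of blanks against a jig's sprung stops

## Robot

A 6-joint arm with a two-finger parallel gripper is mounted at the origin on the work surface. World frame = base frame: x ahead of the robot, y to its left, z up, the work surface at z = 0. Lengths are in m, angles in rad, forces in N, time in s.
With the tool pointing down it reaches from about 0.35 to 0.775 m from the base axis. Payload 7.3 kg.
Tool frame: the origin (TCP) lies at the very end of the fingers, on their centre line; the grasp point (between the pads) lies 19 mm behind it; z points along the fingers, y is the line along which they close (so a half turn about z gives the same grasp; the last joint's range is limited). The gripper opens to 92 mm and grips with 3 to 60 N. Pads are 19 mm wide; open, the fingers measure 130 mm over their backs; the gripper's body (75 mm by 190 mm) begins 47 mm behind the grasp point.
Start: joints at [1.082, 0.342, 1.524, -0, 1.275, -0.146], TCP at [0.176, 0.494, 0.227] pointing down, gripper open.
Joint ranges: [-2.53, 2.53], [-0.77, 2.02], [0.04, 2.7], [-1, 4.14], [0.28, 2.66], [-3.11, 3.11]. Speed limits (rad/s): [2.57, 2.57, 3.14, 3.14, 3.14, 3.14].

## Interface

Orientations are given as [roll, pitch, yaw] about the fixed x, y, z axes, in that order (R = Rz(yaw) Ry(pitch) Rx(roll)).
In Python, from cell import robot gives the robot as it stands.
- The arm moves only by the tool apply_moves, never from a script. Its argument "rows" is a list of rows, each an object with "xyz": the shift along the tool's x, y, z in mm, a list of three; "turn": the turn about the tool's z in rad. A call has 1 to 10 rows; each row shifts and turns the commanded pose from where the row before left it, along the tool's axes as they then stand; what a row does not reach is not made up. A row lasts 1/8 s, in which the tool goes at most 62.5 mm and 10.7 degrees, less where a joint would pass 70% of its speed; a pose out of reach is approached as far as the arm can. A call with a gripper value outside its range is refused whole. "gripper" is the opening, from 0 (shut) to 1 (fully open), set as the call begins (left out, the last holds). The fingers move at their own pace and stop on an object; "newtons" is the grip in N (left out, the last holds). Time passes only in rows, so rows that do not move let the fingers close. It gives the time, the measured TCP pose, the force and the opening at its end, in the units of the state.
- robot.observe(): the state, without advancing time (a new reading comes with each control period).
- robot.read_camera(name): name is "scene" or "top"; returns a dict with "frame" (480x640x3 uint8, blue, green, red), "mtx" (3x3 intrinsics, pixels), "R" (3x3) and "t" (3): a world point X has camera coordinates R X + t. Camera axes: x right, y down, z forward; pixel columns grow to the right and rows downward; lengths in m; the calibration is good to about 2 mm. A picture is of the moment at which its call begins. There is no depth.
- robot.hand_in(): hands the job in, once; it reports no verdict.
The state is a dict: "time": time; "qpos": joint angles; "qvel": joint speeds; "joint_efforts": joint torques, N m; "tool_pos": TCP position; "tool_rot": TCP orientation; "contact_force": force on the tool from outside, world axes, zero at the start; "torque": the same for the moment, N m; "opening": finger opening in m.
Only numpy, scipy, OpenCV 4.12 (cv2) and the standard library are available. Lean on these libraries where they do the work, as an engineer would, in place of code of your own. Each camera call takes 0.05 s, during which the arm holds its last target. There are 200 camera calls.

## Task

Pick up the straightedge by its handle and with its long face push the four loose wooden blanks and the batten beyond them, as one group, along the jig until the batten bears on both rubber stops; press evenly there with a steady push of about 10 N for a second (never over 20 N), not touching blanks or batten with the gripper. Then ease off slowly so that all four stay flush and square against the batten, and stand the straightedge back upright on the middle of its cork mat, along it, and let go. Leave everything else where it is.

Things in the scene. Friction and masses are not known exactly. Their poses are not given: they have to be found in the camera images.
- straightedge_grip (a point): The loose straightedge (0.3 kg): an aluminium bar 250 long, 16 thick, 30 high, standing on its narrow sole, with a dark wooden handle block 70 long, 20 thick on top of its middle, from 30 to 80 above the sole. The point is in the handle, 58 above the sole, and midway along and across the bar. x along the bar, y across it, z up; both long faces are flat and alike. Starts on the cork mat, about parallel to it.
- mat: Cork mat 300 x 90 x 5, fixed on the bench, where the straightedge lives. Origin under its centre, x along its long side; its top is 5 above the bench.
- jig: Jig, fixed on the bench: plywood bed 12 thick, from x = -120 to 180 and 350 wide in y (its top is 12 above the bench). Origin on the bench surface, x points from the blanks towards the stops, z up. Across its far end is a dark wooden stop bar 43 high over the bench (its two clamp screws 55), clamped square to x at a place that differs each time and is not measured, with two black rubber stop pads on its near side, 60 to either side of the middle, each 30 wide, 20 high.
- batten_mid (a point): Loose light wooden batten lying across the bed between the blanks and the stop pads: 20 thick (x, towards the stops), 290 long (y), 30 high, 0.12 kg, waxed and sliding easily. The point is its centre. When it bears on the free pads this point is somewhere from x = 94 to 114 in the jig.
- stop_left (a joint): Sprung rubber stop pad on the jig's +y side: metres pressed in from rest; 0 free, 1 mm for each 2.5 N on it, 9 mm at most.
- stop_right (a joint): The same on the jig's -y side.
- knob: Bystander: small wooden mushroom knob 42 high, 30 across, loose on the bed's front corner. Origin under it.
- glue: Bystander: white glue bottle 130 high, 52 across. Origin under it.
- tape: Bystander: black tape measure 65 x 38 x 60. Origin under it.
- brush: Bystander: bench brush lying on the bench. Origin on its underside.
- offcut: Bystander: wooden offcut 110 x 70 x 18. Origin under its centre.
- pot: Bystander: steel cup 70 high, 64 across. Origin under it.
- blank1_mid (a point): One of four like wooden blanks, loose on the jig's bed in a ragged row in front of the batten, neighbours about 57 apart along it: 45 deep (x, towards the batten), 40 wide (y), 25 high, 25 to 50 g, sanded and waxed so that they slide easily. The point is its centre, 12.5 above its underside.
- blank2_mid (a point): One of four like wooden blanks, loose on the jig's bed in a ragged row in front of the batten, neighbours about 57 apart along it: 45 deep (x, towards the batten), 40 wide (y), 25 high, 25 to 50 g, sanded and waxed so that they slide easily. The point is its centre, 12.5 above its underside.
- blank3_mid (a point): One of four like wooden blanks, loose on the jig's bed in a ragged row in front of the batten, neighbours about 57 apart along it: 45 deep (x, towards the batten), 40 wide (y), 25 high, 25 to 50 g, sanded and waxed so that they slide easily. The point is its centre, 12.5 above its underside.
- blank4_mid (a point): One of four like wooden blanks, loose on the jig's bed in a ragged row in front of the batten, neighbours about 57 apart along it: 45 deep (x, towards the batten), 40 wide (y), 25 high, 25 to 50 g, sanded and waxed so that they slide easily. The point is its centre, 12.5 above its underside.
Not all that is in view belongs to the job. Leave any green or yellow look-alike of the part that bears blank4_mid alone. Leave any turquoise look-alike of the part that bears blank1_mid alone.

How it is judged:
By the outcome, as a careful person would: the job done as asked, in the order asked, and still so for the second after the job is handed in, with the robot touching nothing.
It also fails if it takes over 72 s, if anything falls off the work surface, if the arm or the gripper's body presses on something with over 40 N, if the wrist force passes 120 N, or if a joint passes its speed limit or range.

## Working session

There is one attempt and no reset: what is moved stays moved. The work goes in short steps, Python scripts to look and compute and a tool call to move; the robot and the scene stay as the last step left them, time stands still between calls to the robot, and variables do not carry over. Pictures are saved under pics/ and viewed, on a budget of 13 in all, crops included, one or two more only if the job needs it, and the job is handed in when it is done.

Besides the shell and the picture viewer there is one more tool, called after ">>>" as name([rows], argument=value, ...), one row to a line, values as JSON. apply_moves: Moves the arm, as the interface text tells. Its arguments: {"type":"object","properties":{"rows":{"type":"array"},"gripper":{"type":"number"},"newtons":{"type":"number"}},"required":["rows"]}

```bash
mkdir -p pics
cat > h.py <<'E'
import numpy as np, cv2
from cell import robot
def cam(n):
    c=robot.read_camera(n); return c
def ray(c,px):
    R=np.array(c["R"]);t=np.array(c["t"]).ravel()
    d=R.T@np.linalg.inv(c["mtx"])@np.array([px[0],px[1],1.]); return -R.T@t,d
def onz(c,px,z):
    o,d=ray(c,px); return o+d*(z-o[2])/d[2]
def proj(c,X):
    p=np.array(c["mtx"])@(np.array(c["R"])@np.array(X,float)+np.array(c["t"]).ravel()); return p[:2]/p[2]
def tri(c1,p1,c2,p2):
    o1,d1=ray(c1,p1);o2,d2=ray(c2,p2)
    s=np.linalg.lstsq(np.c_[d1,-d2],o2-o1,rcond=None)[0]
    a,b=o1+d1*s[0],o2+d2*s[1]; return (a+b)/2,np.linalg.norm(a-b)
E
python3 - <<'E'
from h import *
for n in("scene","top"):
    c=cam(n); cv2.imwrite(f"pics/{n}0.png",c["frame"]); o,d=ray(c,(320,240)); print(n,o,d,c["mtx"][0][0])
    np.savez(f"{n}0.npz",**c)
print(robot.observe())
E
```

```text
scene [ 1.42477548 -0.46981037  0.9881769 ] [-0.64942588  0.3110356  -0.69426337] 590.2703884660779
top [ 0.30402161 -0.02599443  1.21488435] [ 0.17335748 -0.00465275 -0.98496544] 530.2017816209082
{'time': 0.1, 'qpos': array([ 1.08198076e+00,  3.42648757e-01,  1.52489588e+00, -3.99558670e-06,
        1.27536590e+00, -1.46021651e-01]), 'qvel': array([ 0.00237752, -0.00200022, -0.00127123,  0.00142199,  0.00189271,
        0.00129864]), 'joint_efforts': array([ 2.09146318e-03, -4.32000017e+01, -2.44696158e+01,  7.19683059e-02,
        5.25639486e-02, -7.08763309e-06]), 'tool_pos': array([0.17629197, 0.49415413, 0.22612561]), 'tool_rot': array([-3.14028824e+00, -1.87975878e-04,  2.79879978e+00]), 'contact_force': array([ 0.36469284,  0.30140625, -1.21170463]), 'torque': array([-0.00929638,  0.00143656, -0.04639658]), 'opening': 0.09154117116929666}
```

View pics/scene0.png

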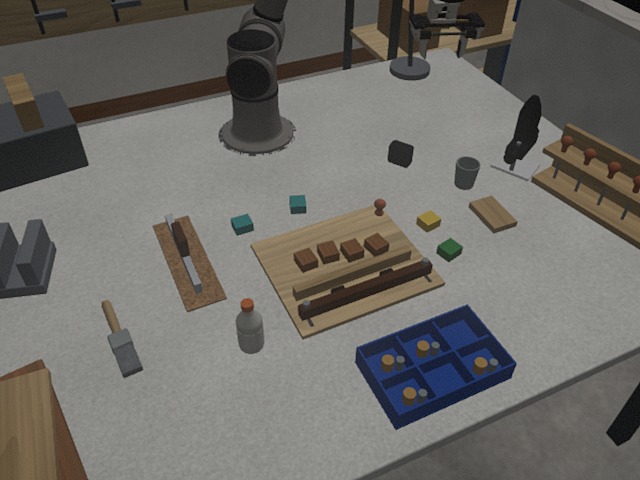

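View pics/top0.png

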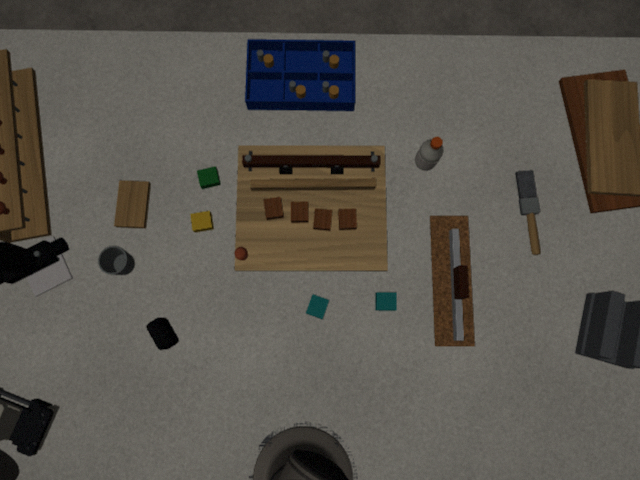

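The scene view shows the straightedge on its mat at about (182,250), the jig around (345,265), four brown blanks at (305,260), (328,252), (352,249) and (377,243), the batten, and the stop bar at (365,288). In the top view the straightedge handle is at (461,282), the blanks at (273,208), (299,211), (323,219) and (347,219), the batten at (313,184), and the mat at (452,280).

Possible mix-ups, in top-view pixels:
- **Blanks:** the brown ones on the bed are the targets. The green (208,177), yellow (202,221) and turquoise (317,306), (386,301) blocks lie off the bed and are look-alikes.
- **Batten:** the pale strip (313,184) is the batten, and the dark stop bar (311,160) is not.
- **Straightedge:** it is the only bar with a dark handle, at (461,282). The brush is at (530,210).

Run:
```python
import cv2,numpy as np
t=cv2.imread("pics/top0.png"); s=cv2.imread("pics/scene0.png")
a=cv2.resize(t[140:280,225:395],(680,560),interpolation=cv2.INTER_CUBIC)
a=cv2.resize(t[140:290,225:395],None,fx=3.0,fy=3.0,interpolation=cv2.INTER_CUBIC)
b=cv2.resize(t[205:355,420:490],None,fx=3.0,fy=3.0,interpolation=cv2.INTER_CUBIC)
out=np.hstack([a,b]); out=np.clip(out*1.8,0,255).astype(np.uint8); print(out.shape)
cv2.imwrite("pics/crop1.png",out)
```

```text
(450, 720, 3)
```

View pics/crop1.png

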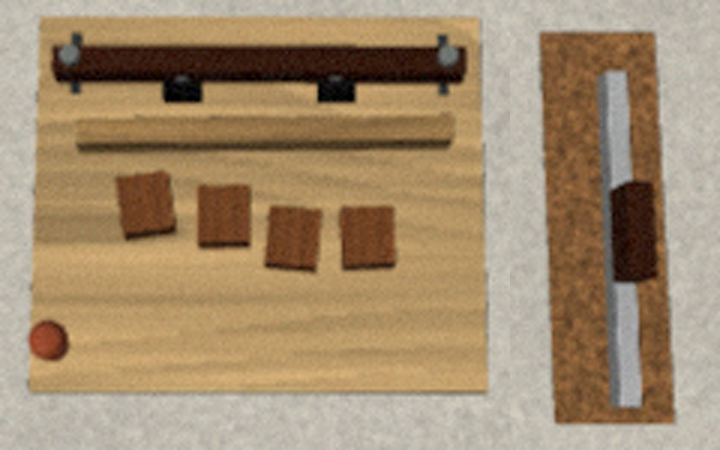

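The crop confirms it: four brown blanks on the bed, the batten behind them, two black pads, the knob at the front-left corner, and the straightedge with its dark handle on the cork.

```bash
cat > m.py <<'E'
from h import *
def quad(mask):
    cs,_=cv2.findContours(mask,cv2.RETR_EXTERNAL,cv2.CHAIN_APPROX_NONE)
    h=cv2.convexHull(max(cs,key=cv2.contourArea))
    for e in np.arange(1,15,.5):
        q=cv2.approxPolyDP(h,e,True)
        if len(q)<=4: break
    return q[:,0].astype(float),h[:,0]
def poly(sh,p):
    m=np.zeros(sh,np.uint8); cv2.fillPoly(m,[np.array(p,np.int32)],255); return m
E
python3 - <<'E'
from m import *
C={n:dict(np.load(f"{n}0.npz")) for n in("scene","top")}
for n,roi in(("top",(420,205,490,355)),("scene",(145,205,235,315))):
    f=C[n]["frame"]; hsv=cv2.cvtColor(f,cv2.COLOR_BGR2HSV); x0,y0,x1,y1=roi
    R=np.zeros(f.shape[:2],np.uint8); R[y0:y1,x0:x1]=255
    mat=cv2.inRange(hsv,(3,75,30),(25,255,255))&R
    mat=cv2.morphologyEx(mat,cv2.MORPH_CLOSE,np.ones((9,9),np.uint8)); q,_=quad(mat)
    print(n,"mat",q.tolist(),[np.round(onz(C[n],p,.005)[:2],4).tolist() for p in q])
    inner=poly(R.shape,q)
    bar=cv2.inRange(hsv,(0,0,0),(180,70,255))&cv2.dilate(inner,np.ones((3,3)))
    top=cv2.inRange(hsv,(0,0,110),(180,70,255))&cv2.erode(inner,np.ones((5,5)))
    hd=cv2.inRange(hsv,(0,0,0),(180,255,58))&inner
    hd=cv2.morphologyEx(hd,cv2.MORPH_OPEN,np.ones((3,3),np.uint8))
    for nm,m in(("top",top),("hd",hd)):
        q,h=quad(m); print(nm,cv2.countNonZero(m),q.tolist())
    print("V on top",hsv[240,455] if n=="top" else hsv[275,192])
# jig bed & blanks top
for n,roi in(("top",(225,138,395,278)),("scene",(240,195,450,340))):
    f=C[n]["frame"]; hsv=cv2.cvtColor(f,cv2.COLOR_BGR2HSV); x0,y0,x1,y1=roi
    R=np.zeros(f.shape[:2],np.uint8); R[y0:y1,x0:x1]=255
    bed=cv2.inRange(hsv,(8,60,60),(28,255,255))&R
    bed=cv2.morphologyEx(bed,cv2.MORPH_OPEN,np.ones((5,5),np.uint8))
    q,_=quad(bed); print(n,"bed",q.tolist(),[np.round(onz(C[n],p,.012)[:2],4).tolist() for p in q])
    if n=="top":
        for p in [(273,208),(299,211),(323,219),(347,219),(313,182),(313,188),(311,160),(286,170)]: print(p,hsv[p[1],p[0]])
E
```

```text
top mat [[467.0, 216.0], [474.0, 345.0], [435.0, 345.0], [430.0, 216.0]] [[0.578, -0.3751], [0.2827, -0.3785], [0.2818, -0.2912], [0.577, -0.2884]]Traceback (most recent call last):
  File "<stdin>", line 15, in <module>
  File "m.py", line 4, in quad
    h=cv2.convexHull(max(cs,key=cv2.contourArea))
                     ~~~^^^^^^^^^^^^^^^^^^^^^^^^
ValueError: max() iterable argument is empty
```

Run:
```python
from m import *
t=dict(np.load("top0.npz"));s=dict(np.load("scene0.npz"))
for n,c in(("top",t),("scene",s)):
    hsv=cv2.cvtColor(c["frame"],cv2.COLOR_BGR2HSV)
    if n=="top":
        for y in(240,282,325): print(y,[(x,*hsv[y,x].tolist()) for x in range(446,474,2)])
        for x in(299,): print(x,[(y,*hsv[y,x].tolist()) for y in range(150,232,2)])
    else:
        for y in(235,275,225): print(y,[(x,*hsv[y,x].tolist()) for x in range(160,212,2)])
```

```text
240 [(446, 13, 156, 67), (448, 12, 142, 77), (450, 120, 5, 56), (452, 120, 4, 70), (454, 150, 3, 93), (456, 120, 3, 94), (458, 0, 3, 92), (460, 15, 148, 74), (462, 14, 153, 70), (464, 14, 149, 77), (466, 12, 138, 70), (468, 14, 139, 77), (470, 15, 19, 108), (472, 19, 19, 108)]
282 [(446, 15, 151, 66), (448, 13, 162, 60), (450, 15, 131, 70), (452, 60, 5, 55), (454, 7, 200, 23), (456, 5, 206, 21), (458, 16, 195, 17), (460, 14, 214, 31), (462, 7, 216, 26), (464, 9, 245, 25), (466, 11, 173, 31), (468, 13, 164, 45), (470, 14, 145, 72), (472, 26, 20, 100)]
325 [(446, 15, 146, 77), (448, 15, 142, 77), (450, 13, 146, 68), (452, 14, 106, 65), (454, 170, 13, 58), (456, 60, 3, 79), (458, 90, 6, 89), (460, 90, 3, 93), (462, 20, 9, 87), (464, 14, 139, 75), (466, 16, 165, 62), (468, 16, 146, 61), (470, 12, 146, 68), (472, 15, 144, 69)]
299 [(150, 18, 114, 107), (152, 17, 110, 104), (154, 19, 119, 90), (156, 9, 226, 26), (158, 9, 185, 29), (160, 7, 198, 27), (162, 8, 196, 30), (164, 4, 136, 15), (166, 3, 170, 15), (168, 18, 114, 87), (170, 18, 107, 98), (172, 18, 108, 97), (174, 17, 111, 99), (176,
[... 1404 characters left out ...]
133), (194, 110, 6, 130), (196, 100, 12, 133), (198, 15, 77, 109), (200, 14, 100, 115), (202, 16, 98, 109), (204, 15, 99, 100), (206, 16, 98, 94), (208, 14, 95, 107), (210, 15, 93, 101)]
225 [(160, 15, 98, 112), (162, 14, 99, 113), (164, 14, 94, 108), (166, 15, 101, 116), (168, 110, 19, 80), (170, 135, 4, 114), (172, 11, 81, 60), (174, 9, 75, 65), (176, 10, 73, 63), (178, 6, 84, 58), (180, 12, 100, 84), (182, 14, 90, 108), (184, 14, 93, 101), (186, 16, 100, 105), (188, 15, 98, 117), (190, 14, 99, 113), (192, 16, 51, 124), (194, 30, 5, 145), (196, 18, 9, 141), (198, 30, 5, 144), (200, 20, 11, 144), (202, 23, 7, 146), (204, 24, 9, 144), (206, 23, 7, 144), (208, 35, 11, 142), (210, 30, 5, 144)]
```

```bash
cat >> m.py <<'E'
def rngmask(c,lo,hi,roi):
    hsv=cv2.cvtColor(c["frame"],cv2.COLOR_BGR2HSV); m=cv2.inRange(hsv,lo,hi); R=np.zeros_like(m); x0,y0,x1,y1=roi; R[y0:y1,x0:x1]=255
    return m&R
def corners(mask,hull=True):
    "subpixel-ish: 4 side lines fitted to the contour of the largest blob, intersected"
    cs,_=cv2.findContours(mask,cv2.RETR_EXTERNAL,cv2.CHAIN_APPROX_NONE)
    cn=np.vstack(cs) if hull=="all" else max(cs,key=cv2.contourArea)
    h=cv2.convexHull(cn)
    for e in np.arange(1,20,.5):
        q=cv2.approxPolyDP(h,e,True)
        if len(q)<=4: break
    q=q[:,0].astype(float); c=cn[:,0].astype(float); L=[]; ctr=q.mean(0)
    for i in range(len(q)):
        a,b=q[i],q[(i+1)%len(q)]; u=(b-a)/np.linalg.norm(b-a); n=np.array([-u[1],u[0]])
        d=(c-a)@n; s=(c-a)@u/np.linalg.norm(b-a); k=(abs(d)<2.5)&(s>.08)&(s<.92)
        vx,vy,x,y=cv2.fitLine(c[k].astype(np.float32),cv2.DIST_HUBER,0,.01,.01).ravel()
        nn=np.array([-vy,vx]); nn*=np.sign(nn@(np.array([x,y])-ctr)); L.append((nn,nn@np.array([x,y])+.5))
    return np.array([np.linalg.solve(np.array([L[i-1][0],L[i][0]]),[L[i-1][1],L[i][1]]) for i in range(len(q))])
E
python3 - <<'E'
from m import *
t=dict(np.load("top0.npz"));s=dict(np.load("scene0.npz"))
K=np.ones((9,9),np.uint8)
def show(n,c,q,z): 
    W=np.array([onz(c,p,z)[:2] for p in q]); print(n,np.round(q,1).tolist(),np.round(W*1000,1).tolist(),"ctr",np.round(W.mean(0)*1000,1)); return W
for n,c,roi,lo in(("top",t,(420,205,490,355),(3,75,15)),("scene",s,(145,205,235,315),(3,50,30))):
    m=cv2.morphologyEx(rngmask(c,lo,(25,255,255),roi),cv2.MORPH_CLOSE,K); q=corners(m); show(n+" mat",c,q,.005)
    inn=cv2.erode(poly(m.shape,q),np.ones((7,7)))
    V=75 if n=="top" else 105
    b=rngmask(c,(0,0,V),(180,60 if n=="top" else 45,255),roi)&inn
    b=cv2.morphologyEx(b,cv2.MORPH_OPEN,np.ones((2,2)))
    q=corners(b,"all"); W=show(n+" bar",c,q,.035)
    h=rngmask(c,(0,60,0),(25,255,50 if n=="top" else 75),roi)&inn
    h=cv2.morphologyEx(h,cv2.MORPH_OPEN,np.ones((3,3))); q=corners(h); show(n+" handle",c,q,.085)
for n,c,roi in(("top",t,(225,138,395,278)),("scene",s,(240,195,450,340))):
    m=rngmask(c,(8,60,20),(28,255,255),roi); m=cv2.morphologyEx(m,cv2.MORPH_CLOSE,np.ones((15,15),np.uint8)); show(n+" bed",c,corners(m),.012)
bl=rngmask(t,(5,140,54),(16,255,90),(255,195,365,235)); 
bl=cv2.morphologyEx(bl,cv2.MORPH_OPEN,np.ones((3,3)))
k,l,st,_=cv2.connectedComponentsWithStats(bl)
for i in range(1,k):
    if st[i,4]>100: show("blank",t,corners((l==i).astype(np.uint8)*255),.037)
E
```

```text
top mat [[467.6000061035156, 215.5], [474.29998779296875, 345.5], [434.3999938964844, 345.5], [429.5, 215.5]] [[579.3, -376.5], [281.6, -379.2], [280.7, -289.7], [578.2, -287.4]] ctr [ 429.9 -333.2]
top bar [[464.5, 340.79998779296875], [457.29998779296875, 341.6000061035156], [452.8999938964844, 229.5], [459.5, 229.5]] [[292.0, -349.4], [290.1, -333.6], [539.5, -333.1], [539.6, -348.0]] ctr [ 415.3 -341. ]
top handle [[467.0, 264.79998779296875], [468.79998779296875, 298.1000061035156], [453.5, 298.5], [453.5, 266.8999938964844]] [[452.6, -347.6], [381.4, -348.5], [380.2, -315.9], [447.6, -318.4]] ctr [ 415.5 -332.6]
scene mat [[187.6999969482422, 215.10000610351562], [226.60000610351562, 298.1000061035156], [186.6999969482422, 311.70001220703125], [152.39999389648438, 225.3000030517578]] [[287.5, -293.2], [586.2, -290.4], [587.3, -379.1], [289.0, -382.0]] ctr [ 437.5 -336.2]Traceback (most recent call last):
  File "<stdin>", line 12, in <module>
  File "m.py", line 26, in corners
    vx,vy,x,y=cv2.fitLine(c[k].astype(np.float32),cv2.DIST_HUBER,0,.01,.01).ravel()
              ~~~~~~~~~~~^^^^^^^^^^^^^^^^^^^^^^^^^^^^^^^^^^^^^^^^^^^^^^^^^^
cv2.error: OpenCV(4.12.0) /io/opencv/modules/imgproc/src/linefit.cpp:50: error: (-215:Assertion failed) count > 0 in function 'fitLine2D_wods'
```

```bash
cat >> m.py <<'E'
def show(n,c,q,z): 
    W=np.array([onz(c,p,z)[:2] for p in q]); print(n,np.round(q,1).tolist(),np.round(W*1000,1).tolist(),"ctr",np.round(W.mean(0)*1000,1)); return W
E
python3 - <<'E'
from m import *
t=dict(np.load("top0.npz"));s=dict(np.load("scene0.npz"))
for n,c,roi in(("top",t,(225,138,395,278)),("scene",s,(240,195,450,340))):
    hsv=cv2.cvtColor(c["frame"],cv2.COLOR_BGR2HSV)
    m=rngmask(c,(8,60,20),(28,255,255),roi); m=cv2.morphologyEx(m,cv2.MORPH_CLOSE,np.ones((15,15),np.uint8)); m=cv2.morphologyEx(m,cv2.MORPH_OPEN,np.ones((7,7),np.uint8))
    show(n+" bed",c,corners(m),.012)
bl=rngmask(t,(5,145,52),(16,255,90),(255,195,365,235)); 
bl=cv2.morphologyEx(bl,cv2.MORPH_OPEN,np.ones((3,3)))
k,l,st,_=cv2.connectedComponentsWithStats(bl)
for i in range(1,k):
    if st[i,4]>100:
        try: show("blank",t,corners((l==i).astype(np.uint8)*255),.037)
        except Exception as e: print(e)
# batten top: value between 60..93 dark-ish, stop pads black
hsv=cv2.cvtColor(t["frame"],cv2.COLOR_BGR2HSV).astype(int)
for x in(262,280,299,320,345,365): 
    print(x,hsv[162:196,x,2].tolist())
print("row",hsv[183,244:260,2].tolist(),hsv[183,366:384,2].tolist())
# scene bar
hs=cv2.cvtColor(s["frame"],cv2.COLOR_BGR2HSV)
inn=poly(hs.shape[:2],[[189,219],[223,297],[188,308],[156,227]])
b=((hs[...,1]<40)&(hs[...,2]>105)&(inn>0)).astype(np.uint8)*255
k,l,st,ce=cv2.connectedComponentsWithStats(b)
for i in range(1,k):
    if st[i,4]>15: print("scenebar",st[i],ce[i], cv2.minAreaRect(np.argwhere(l==i)[:,::-1].astype(np.float32)))
E
```

```text
top bed [[384.20001220703125, 145.6999969482422], [387.20001220703125, 270.5], [233.5, 270.5], [238.10000610351562, 144.0]] [[746.0, -182.5], [447.0, -185.7], [442.9, 164.4], [745.9, 166.1]] ctr [595.4  -9.4]
scene bed [[383.20001220703125, 201.6999969482422], [443.29998779296875, 285.0], [302.3999938964844, 338.70001220703125], [249.6999969482422, 243.5]] [[450.2, 174.8], [753.7, 155.6], [757.7, -186.3], [454.1, -189.0]] ctr [603.9 -11.2]
blank [[279.8999938964844, 197.10000610351562], [282.79998779296875, 215.0], [265.3999938964844, 216.89999389648438], [263.20001220703125, 198.89999389648438]] [[610.0, 61.4], [568.1, 53.7], [563.3, 93.2], [605.3, 99.3]] ctr [586.7  76.9]
blank [[307.5, 201.5], [307.5, 219.5], [290.5, 219.5], [290.5, 201.5]] [[600.4, -2.0], [558.3, -2.7], [557.8, 36.0], [599.9, 36.8]] ctr [579.1  17. ]
blank [[331.8999938964844, 209.8000030517578], [329.6000061035156, 228.0], [313.0, 226.1999969482422], [315.0, 208.39999389648438]] [[581.5, -58.0], [539.1, -53.1], [543.0, -15.4], [584.4, -19.4]] ctr [562.  -36.5]
blank [[355.5, 208.1999969482422], [355.5, 226.30000
[... 667 characters left out ...]
92, 103, 105, 106, 95, 82, 76, 80, 84, 82, 78, 73, 61, 50, 41, 43, 73, 95, 94, 97, 98, 100]
345 [30, 29, 18, 13, 15, 42, 90, 107, 108, 107, 107, 103, 101, 105, 111, 111, 101, 87, 79, 76, 78, 83, 82, 82, 64, 42, 36, 46, 81, 96, 91, 90, 90, 98]
365 [33, 29, 19, 13, 12, 37, 85, 105, 103, 102, 98, 101, 95, 101, 102, 105, 96, 75, 74, 77, 82, 86, 86, 86, 62, 37, 36, 54, 85, 93, 92, 98, 99, 100]
row [88, 88, 88, 90, 90, 94, 97, 89, 92, 88, 87, 93, 92, 93, 92, 95] [86, 86, 84, 90, 92, 86, 83, 92, 87, 90, 92, 100, 100, 102, 102, 101, 104, 103]
scenebar [183 256  18  29 223] [191.55605381 270.08520179] ((191.56036376953125, 269.9741516113281), (29.80656623840332, 7.615774154663086), 66.80140686035156)
```

>>> apply_moves([
  {"xyz":[0,0,0],"turn":-0.173},
  {"xyz":[0,0,0],"turn":-0.173},
  {"xyz":[-34,-43,0],"turn":0},
  {"xyz":[-34,-43,0],"turn":0},
  {"xyz":[-34,-43,0],"turn":0},
  {"xyz":[-34,-43,0],"turn":0},
  {"xyz":[-34,-43,0],"turn":0},
  {"xyz":[-34,-43,0],"turn":0},
  {"xyz":[-34,-43,0],"turn":0},
  {"xyz":[-34,-43,0],"turn":0},
], gripper=1)

```text
time: 1.35
tool_pos: [0.4503, 0.1498, 0.2265]
tool_rot: [3.141, -0.0, -3.139]
contact_force: [1.7, 0.6, 0.3]
opening: 0.0917
```

>>> apply_moves([
  {"xyz":[4,-50,0],"turn":0},
  {"xyz":[4,-50,0],"turn":0},
  {"xyz":[4,-50,0],"turn":0},
  {"xyz":[4,-50,0],"turn":0},
  {"xyz":[4,-50,0],"turn":0},
  {"xyz":[4,-50,0],"turn":0},
  {"xyz":[4,-50,0],"turn":0},
  {"xyz":[4,-50,0],"turn":0},
  {"xyz":[0,0,0],"turn":0},
])

```text
time: 2.48
tool_pos: [0.4182, -0.2515, 0.2261]
tool_rot: [3.142, -0.001, 3.14]
contact_force: [-0.3, 0.4, -0.2]
opening: 0.0918
```

>>> apply_moves([
  {"xyz":[0,0,0],"turn":0},
  {"xyz":[3,-10,45],"turn":0},
  {"xyz":[0,0,45],"turn":0},
  {"xyz":[0,0,0],"turn":0},
  {"xyz":[0,0,0],"turn":0},
])

```text
time: 3.1
tool_pos: [0.4168, -0.2585, 0.1382]
tool_rot: [-3.14, 0.002, -3.137]
contact_force: [0.7, 1.1, -0.9]
opening: 0.092
```

Run:
```python
from m import *
S=robot.observe(); p=S["tool_pos"]; print(p,S["tool_rot"])
out=[]
for n in("top","scene"):
    c=cam(n); np.savez(f"{n}1.npz",**c); f=c["frame"]
    a=proj(c,p); b=proj(c,p+[0,.046,0]); d=proj(c,p-[0,.046,0]); h=proj(c,[.4153,-.341,.085]); print(n,a,b,d,h)
    x,y=np.round(proj(c,p)).astype(int); w=60
    x0=min(max(x-w,0),640-2*w); y0=min(max(y-w,0),480-2*w)
    k=5; cr=cv2.resize(f[y0:y0+2*w,x0:x0+2*w],None,fx=3.3,fy=3.3,interpolation=cv2.INTER_CUBIC)
    cr=np.clip(cr*1.6,0,255).astype(np.uint8)
    for q in(a,b,d): cv2.drawMarker(cr,tuple(np.round(((q+.5)-[x0,y0])*3.3).astype(int).tolist()),(0,0,255),0,8,1)
    out.append(cr); print(x0,y0)
cv2.imwrite("pics/c2.png",np.hstack(out))
```

```text
[ 0.41683956 -0.25845299  0.13824603] [-3.14049453e+00  1.54757070e-03 -3.13698910e+00]
top [431.28800366 278.39504748] [408.70331664 278.13731261] [453.867132   278.65271891] [464.6535309  282.10561093]
371 218
scene [210.41531278 201.14666416] [230.19000933 195.72433853] [190.19340865 206.69161645] [177.34440657 228.67721226]
150 141
```

View pics/c2.png

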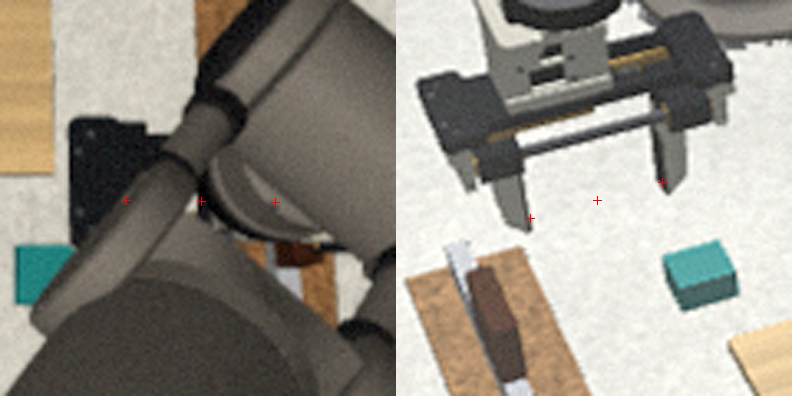

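Run:
```python
from m import *
c=dict(np.load("scene1.npz")); p=np.array([.4168,-.2585,.1382])
for sx in(-.0095,.0095):
  for y in(-.058,-.046,.046,.058): print(sx,y,proj(c,p+[sx,y,0])-.0)
for n in("scene","top"):
    c=dict(np.load(n+"0.npz"))
    f=[np.round(proj(c,X),1).tolist() for X in([.29,-.341,.035],[.54,-.341,.035],[.43,-.333,.005],[0,0,0.])]; print(n,f)
print(onz(c,(313,183),.042))
c=dict(np.load("scene1.npz"));f=cv2.cvtColor(c["frame"],cv2.COLOR_BGR2GRAY)
print(f[203:214,180:198]); print(f[190:203,226:242])
```

```text
-0.0095 -0.058 [183.65271979 205.59234821]
-0.0095 -0.046 [188.98090601 204.13982313]
-0.0095 0.046 [228.81397231 193.28086944]
-0.0095 0.058 [233.88068923 191.89962392]
0.0095 -0.058 [185.99832283 210.77225206]
0.0095 -0.046 [191.37153328 209.2902038 ]
0.0095 0.046 [231.5314205  198.21323379]
0.0095 0.058 [236.63847264 196.80459778]
scene [[167.0, 211.8], [196.0, 281.5], [187.7, 256.9], [257.5, 131.4]]
top [[460.7, 341.7], [456.4, 229.3], [451.3, 279.0], [302.6, 477.9]]
[ 0.64294116 -0.01407841  0.042     ]
[[129  82  73  74  77  77  76  77  59  65 131 157 156 152 153 148 147 147]
 [157 115  68  76  75  77  77  78  67  58 128 158 155 154 152 148 148 148]
 [163 135  82  71  78  73  79  75  77  49 122 157 154 151 149 150 150 147]
 [160 138  86  70  74  76  77  74  75  52 103 150 150 144 146 151 155 149]
 [156 150 125  87  72  79  77  77  77  56  73 133 154 143 146 153 152 153]
 [150 158 137  85  65  70  73  75  76  62  62 134 154 149 151 155 153 152]
 [148 154 151 133 102  73  66  68  73  63  49 124 160 155 153 153 151 149]
 [152 154 157 158 143 133 126 100  74  66  41 115 159 156 157
[... 411 characters left out ...]
  76  72  78 131 157 149 151]
 [156 164 118  38  32  46  70  79  76  77  71  75 130 154 150 148]
 [149 158 116  35  30  46  69  80  76  70  66  99 139 153 151 149]
 [149 157 121  50  23  44  69  76  76  73  85 129 152 155 153 152]
 [152 152 148 112  45  38  65  77  72  82 130 153 154 153 151 152]
 [150 149 155 135  73  29  59  75  85 128 156 156 151 152 151 153]
 [148 150 152 152 113  44  53  73 119 154 155 150 148 146 151 148]
 [146 151 150 156 149 103  57 111 148 151 149 151 151 151 154 146]
 [150 152 153 152 156 145 132 148 154 153 153 153 154 150 152 152]
 [150 153 154 155 152 152 156 155 149 152 151 151 149 150 150 153]
 [158 156 152 154 152 153 154 152 149 151 146 147 147 149 151 149]]
```

Run:
```python
from m import *
t=dict(np.load("top0.npz"));s=dict(np.load("scene0.npz"))
hs=cv2.cvtColor(s["frame"],cv2.COLOR_BGR2HSV)
print(hs[276:296,186:206,2]); 
# handle corners scene: dark blob
inn=poly(hs.shape[:2],[[189,219],[223,297],[188,308],[156,227]])
m=((hs[...,2]<80)&(hs[...,1]>55)&(inn>0)).astype(np.uint8)*255
cs,_=cv2.findContours(m,0,1); h=max(cs,key=cv2.contourArea); print(cv2.approxPolyDP(cv2.convexHull(h),1.2,True)[:,0].tolist())
# predicted handle corners (scene), shifted by observed (0,+1.2)
for X in([.453,-.3525,.085],[.453,-.3325,.085],[.383,-.3525,.085],[.383,-.3325,.085],[.543,-.3505,.035],[.543,-.3345,.035]): print(X,np.round(proj(s,X)+[-.2,1.2],1),np.round(proj(t,X),1))
```

```text
[[122 116  99  65 111 139 131 132 136 133 131 135 109 113 123 114 104 102
  100 107]
 [117 116 105  72  74 116 137 135 132 130 133 139 117 106 117 111 104 105
  115 118]
 [109 116 115  89  63 113 139 134 134 131 130 136 136 116 105  99  96 103
  116 120]
 [102 102 108  96  72  84 124 137 135 135 131 133 135 125 111  99  95 100
  113 114]
 [100  98 101 100  80  62 116 142 134 131 134 132 138 134 116 105 100 106
  111 110]
 [108 105 107 106  89  70 104 130 135 135 134 133 135 142 121 103  97 105
  111 109]
 [108 109 100 101  94  75  71 122 144 135 134 136 135 142 140 121 107 112
  105 102]
 [106 102 100 109 110  92  64 111 140 139 143 140 136 114  97 105 115 109
  107 109]
 [104 111 114 115 115  96  69  82 128 133 108  97  94  82  62  99 120 107
  108 114]
 [114 117 114 111 111 102  82  68  89  90  73  67  68  70  72  98 114 110
  107 104]
 [112 110 110 105 111 111  95  75  67  72  70  71  73  72  72  87 102 100
  101 102]
 [109 111 114 112 109 112 111  86  71  72  72  73  72  71  74  75  95 107
  110 111]
 [116 115 115 117 108 107 109  99  75  70  75  77  73  71  72  71  95 109
  111 
[... 285 characters left out ...]
 108 116 115  91  73  72  71  73  77  93 107 115
  118 122]
 [ 99  97 108 109 105 100 109 115 117 101  77  77  94 107 101 105 106 106
  107 108]
 [ 98 105 110 110 105 107 107 109 113 108 100 100 108 112 104 101 100 104
  111 110]
 [103 107 109 104 100 105 115 111 107 106  99  98 108 111 100  96 102 106
  109 110]]
[[175, 222], [179, 223], [186, 240], [178, 243], [172, 228], [172, 224]]
[0.453, -0.3525, 0.085] [176.5 242. ] [469.3 264.6]
[0.453, -0.3325, 0.085] [185.4 239.4] [460.  264.5]
[0.383, -0.3525, 0.085] [168.4 222.5] [470.7 297.4]
[0.383, -0.3325, 0.085] [177.1 220.1] [461.3 297.3]
[0.543, -0.3505, 0.035] [191.9 285. ] [460.5 228.1]
[0.543, -0.3345, 0.035] [199.2 282.7] [453.5 228. ]
```

Two views agree on the bar's height within about 1 mm: its top is 35 mm above the bench and the handle top 85 mm. The handle centre is at about (418, -341). Next I reach over and descend.

>>> apply_moves([
  {"xyz":[-1,-41,0],"turn":0},
  {"xyz":[0,-41,0],"turn":0},
  {"xyz":[0,0,0],"turn":0},
  {"xyz":[0,0,34],"turn":0},
  {"xyz":[0,0,30],"turn":0},
  {"xyz":[0,0,20],"turn":0},
  {"xyz":[0,0,10],"turn":0},
  {"xyz":[0,0,0],"turn":0},
  {"xyz":[0,0,0],"turn":0},
])

```text
time: 4.32
tool_pos: [0.4177, -0.3411, 0.0438]
tool_rot: [-3.14, 0.001, -3.138]
contact_force: [0.3, 0.3, 0.5]
opening: 0.0917
```

Run:
```python
from m import *
S=robot.observe(); print(S["tool_pos"],S["tool_rot"],S["contact_force"])
c=cam("scene"); cr=cv2.resize(c["frame"][150:300,120:240],None,fx=4,fy=4,interpolation=cv2.INTER_CUBIC)
cv2.imwrite("pics/c3.png",np.clip(cr*1.3,0,255).astype(np.uint8))
```

```text
[ 0.41772877 -0.34105724  0.04379081] [-3.14030303e+00  1.36435291e-03 -3.13816342e+00] [0.32166734 0.34694887 0.47853385]
```

View pics/c3.png

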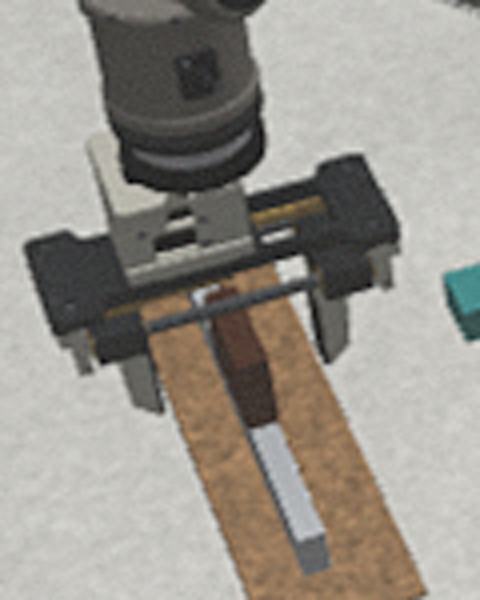

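The fingers straddle the handle, centred in the crop at about (240,350) with the left tip at (150,405) and the right at (335,355). I close now.

>>> apply_moves([
  {"xyz":[0,0,0],"turn":0},
  {"xyz":[0,0,0],"turn":0},
  {"xyz":[0,0,0],"turn":0},
  {"xyz":[0,0,0],"turn":0},
  {"xyz":[0,0,0],"turn":0},
  {"xyz":[0,0,0],"turn":0},
], gripper=0, newtons=15)

```text
time: 5.12
tool_pos: [0.4171, -0.3407, 0.0427]
tool_rot: [3.141, 0.0, -3.138]
contact_force: [0.3, -0.8, 0.1]
opening: 0.0362
```

>>> apply_moves([
  {"xyz":[0,0,0],"turn":0},
  {"xyz":[0,0,0],"turn":0},
  {"xyz":[0,0,-5],"turn":0},
  {"xyz":[0,0,-20],"turn":0},
  {"xyz":[0,0,-40],"turn":0},
  {"xyz":[0,0,-40],"turn":0},
  {"xyz":[0,0,-25],"turn":0},
  {"xyz":[0,0,0],"turn":0},
], newtons=55)

```text
time: 6.12
tool_pos: [0.4178, -0.3414, 0.1744]
tool_rot: [-3.139, 0.003, -3.138]
contact_force: [0.9, 0.4, -3.9]
opening: 0.0199
```

>>> apply_moves([
  {"xyz":[0,0,0],"turn":0.174},
  {"xyz":[0,0,0],"turn":0.174},
  {"xyz":[0,0,0],"turn":0.174},
  {"xyz":[0,0,0],"turn":0.174},
  {"xyz":[0,0,0],"turn":0.174},
  {"xyz":[0,0,0],"turn":0.174},
  {"xyz":[0,0,0],"turn":0.174},
  {"xyz":[0,0,0],"turn":0.174},
  {"xyz":[0,0,0],"turn":0.174},
  {"xyz":[0,0,0],"turn":0},
])

```text
time: 7.38
tool_pos: [0.4165, -0.3401, 0.171]
tool_rot: [-3.14, -0.002, 1.58]
contact_force: [-0.6, -0.3, -3.4]
opening: 0.0199
```

>>> apply_moves([
  {"xyz":[20,6,0],"turn":0},
  {"xyz":[45,13,0],"turn":0},
  {"xyz":[50,14,0],"turn":0},
  {"xyz":[50,14,0],"turn":0},
  {"xyz":[50,14,0],"turn":0},
  {"xyz":[50,14,0],"turn":0},
  {"xyz":[45,13,0],"turn":0},
  {"xyz":[21,6,0],"turn":0},
  {"xyz":[0,0,0],"turn":0},
  {"xyz":[0,0,0],"turn":0},
])

```text
time: 8.62
tool_pos: [0.5079, -0.009, 0.1725]
tool_rot: [-3.141, 0.0, 1.58]
contact_force: [0.3, -0.4, -2.3]
opening: 0.0199
```

Run:
```python
from m import *
S=robot.observe(); p=S["tool_pos"]; print(p,S["tool_rot"],S["contact_force"],S["torque"])
o=[]
for n,(x0,y0,x1,y1) in(("top",(225,140,395,300)),("scene",(235,170,455,340))):
    c=cam(n); np.savez(f"{n}2.npz",**c); cr=cv2.resize(c["frame"][y0:y1,x0:x1],None,fx=2.2,fy=2.2,interpolation=cv2.INTER_CUBIC)
    cr=np.clip(cr*1.5,0,255).astype(np.uint8); o.append(cv2.copyMakeBorder(cr,0,380-cr.shape[0],0,0,0))
    for d in(-.125,.125): print(n,proj(c,p+[0,d,-.009]),proj(c,p+[.008,d,-.009]))
im=np.hstack(o)[:, :]; im=cv2.resize(im,(800,int(im.shape[0]*800/im.shape[1]))); cv2.imwrite("pics/c4.png",im); print(im.shape)
```

```text
[ 0.5079303  -0.00899964  0.17245455] [-3.14084581e+00  7.17865298e-05  1.58040390e+00] [ 0.28813351 -0.42947148 -2.28039592] [-0.13209872  0.10331571 -0.0432685 ]
top [371.08911595 231.40240673] [371.05935273 227.5204342 ]
top [247.32387012 229.9587808 ] [247.46789209 226.07622148]
scene [277.4084395  201.81599398] [278.80215733 204.01275021]
scene [378.77039835 172.90089161] [380.48028969 174.85408644]
(354, 800, 3)
```

View pics/c4.png

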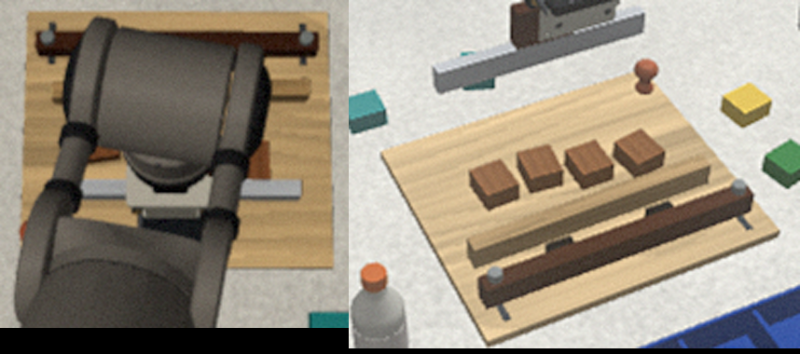

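The view shows the held bar level over the bed in front of the blanks, with the knob clear of its end at crop (645,72). I lower it.

>>> apply_moves([
  {"xyz":[0,0,30],"turn":0},
  {"xyz":[0,0,35],"turn":0},
  {"xyz":[0,0,28],"turn":0},
  {"xyz":[0,0,15],"turn":0},
  {"xyz":[0,0,8],"turn":0},
  {"xyz":[0,0,0],"turn":0},
  {"xyz":[0,0,0],"turn":0},
])

```text
time: 9.6
tool_pos: [0.5092, -0.0091, 0.0576]
tool_rot: [3.14, 0.0, 1.579]
contact_force: [0.2, 0.7, -3.4]
opening: 0.0197
```

```bash
cat > bar.py <<'E'
from m import *
S=robot.observe(); p=S["tool_pos"]; print(S["time"],p,S["tool_rot"],S["contact_force"],S["torque"])
c=cam("scene"); np.savez("sceneL.npz",**c); ct=cam("top"); np.savez("topL.npz",**ct)
E
python3 - <<'E'
from bar import *
o=[]
for n,(x0,y0,x1,y1) in(("top",(225,140,395,300)),("scene",(235,170,455,340))):
    c=dict(np.load(n+"L.npz")); cr=cv2.resize(c["frame"][y0:y1,x0:x1],None,fx=2.2,fy=2.2,interpolation=cv2.INTER_CUBIC)
    cr=np.clip(cr*1.5,0,255).astype(np.uint8); o.append(cv2.copyMakeBorder(cr,0,380-cr.shape[0],0,0,0))
im=np.hstack(o)[:, :]; im=cv2.resize(im,(800,int(im.shape[0]*800/im.shape[1]))); cv2.imwrite("pics/c5.png",im)
c=dict(np.load("sceneL.npz")); p=S["tool_pos"]
for d in(-.125,.125): print(proj(c,p+[.008,d,-.009]),proj(c,p+[.008,d,-.039]))
E
```

```text
9.6 [ 0.50916973 -0.00914488  0.05760863] [3.13973544e+00 2.18476618e-04 1.57876721e+00] [ 0.23959359  0.74974869 -3.37910535] [-0.10565522  0.06979879 -0.03102246]
[280.76386591 242.71789408] [281.20208332 252.01415961]
[376.83876078 212.97014762] [375.90089579 222.17245498]
```

View pics/c5.png

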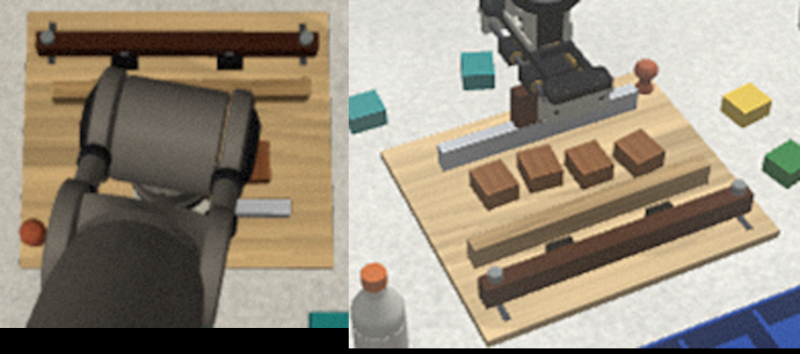

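The bar is low in front of the blanks and clear of the knob, at crop (645,72). I push at a moderate speed.

>>> apply_moves([
  {"xyz":[0,2,2],"turn":0},
  {"xyz":[0,4,0],"turn":0},
  {"xyz":[0,4,0],"turn":0},
  {"xyz":[0,4,0],"turn":0},
  {"xyz":[0,4,0],"turn":0},
  {"xyz":[0,4,0],"turn":0},
  {"xyz":[0,4,0],"turn":0},
  {"xyz":[0,4,0],"turn":0},
  {"xyz":[0,4,0],"turn":0},
  {"xyz":[0,4,0],"turn":0},
])

```text
time: 10.95
tool_pos: [0.5467, -0.0087, 0.0547]
tool_rot: [-3.142, -0.0, 1.579]
contact_force: [-0.2, -0.4, -2.7]
opening: 0.0196
```

>>> apply_moves([
  {"xyz":[0,4,0],"turn":0},
  {"xyz":[0,4,0],"turn":0},
  {"xyz":[0,4,0],"turn":0},
  {"xyz":[0,4,0],"turn":0},
  {"xyz":[0,4,0],"turn":0},
  {"xyz":[0,3,0],"turn":0},
  {"xyz":[0,3,0],"turn":0},
  {"xyz":[0,3,0],"turn":0},
  {"xyz":[0,0,0],"turn":0},
])

```text
time: 12.08
tool_pos: [0.5759, -0.0085, 0.0547]
tool_rot: [3.141, -0.0, 1.579]
contact_force: [0.4, -0.6, -2.8]
opening: 0.0198
```

Run:
```python
from bar import *
o=[]
for n,(x0,y0,x1,y1) in(("top",(225,140,395,300)),("scene",(235,170,455,340))):
    c=dict(np.load(n+"L.npz")); cr=cv2.resize(c["frame"][y0:y1,x0:x1],None,fx=2.2,fy=2.2,interpolation=cv2.INTER_CUBIC)
    cr=np.clip(cr*1.5,0,255).astype(np.uint8); o.append(cv2.copyMakeBorder(cr,0,380-cr.shape[0],0,0,0))
im=np.hstack(o)[:, :]; im=cv2.resize(im,(800,int(im.shape[0]*800/im.shape[1]))); cv2.imwrite("pics/c6.png",im)
```

```text
12.075 [ 0.57586999 -0.00848771  0.05472442] [ 3.14099469e+00 -1.24488570e-05  1.57882429e+00] [ 0.39747891 -0.64736466 -2.7681153 ] [-0.08199128  0.04088004 -0.06309488]
```

View pics/c6.png

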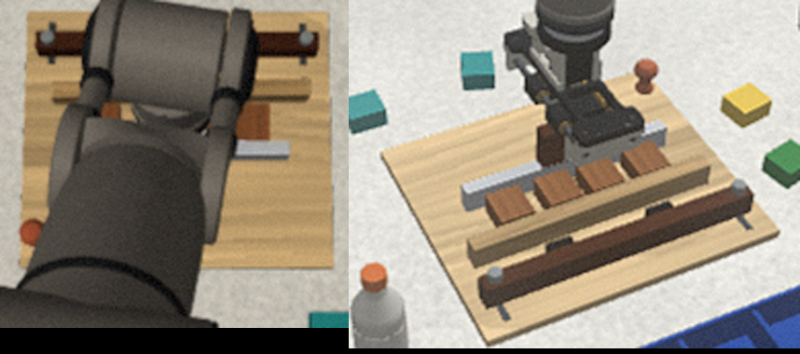

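>>> apply_moves([
  {"xyz":[0,2,0],"turn":0},
  {"xyz":[0,2,0],"turn":0},
  {"xyz":[0,2,0],"turn":0},
  {"xyz":[0,2,0],"turn":0},
  {"xyz":[0,2,0],"turn":0},
  {"xyz":[0,1,0],"turn":0},
  {"xyz":[0,1,0],"turn":0},
  {"xyz":[0,0,0],"turn":0},
])

```text
time: 13.18
tool_pos: [0.5876, -0.0084, 0.0547]
tool_rot: [3.141, -0.0, 1.579]
contact_force: [-0.6, -0.1, -2.4]
opening: 0.0198
```

>>> apply_moves([
  {"xyz":[0,1,0],"turn":0},
  {"xyz":[0,1,0],"turn":0},
  {"xyz":[0,1,0],"turn":0},
  {"xyz":[0,0,0],"turn":0},
])

```text
time: 13.68
tool_pos: [0.5907, -0.0084, 0.0547]
tool_rot: [3.141, -0.0, 1.579]
contact_force: [-0.3, 0.3, -3.0]
opening: 0.0197
```

>>> apply_moves([
  {"xyz":[0,1,0],"turn":0},
  {"xyz":[0,1,0],"turn":0},
  {"xyz":[0,1,0],"turn":0},
  {"xyz":[0,0,0],"turn":0},
])

```text
time: 14.18
tool_pos: [0.5937, -0.0083, 0.0547]
tool_rot: [3.141, -0.0, 1.579]
contact_force: [-0.3, 0.4, -2.7]
opening: 0.0194
```

>>> apply_moves([
  {"xyz":[0,1,0],"turn":0},
  {"xyz":[0,1,0],"turn":0},
  {"xyz":[0,0,0],"turn":0},
])

```text
time: 14.55
tool_pos: [0.5957, -0.0083, 0.0547]
tool_rot: [3.141, -0.0, 1.579]
contact_force: [0.5, 0.6, -2.6]
opening: 0.0199
```

Run:
```python
from bar import *
c=dict(np.load("sceneL.npz")); cr=cv2.resize(c["frame"][215:335,280:440],None,fx=5,fy=5,interpolation=cv2.INTER_CUBIC)
cv2.imwrite("pics/c7.png",np.clip(cr*1.5,0,255).astype(np.uint8))
```

```text
14.55 [ 0.59565119 -0.00829723  0.05474118] [ 3.14124062e+00 -9.06445633e-05  1.57874842e+00] [ 0.4599486   0.64553989 -2.59666489] [-0.09073205  0.12596747  0.02118085]
```

View pics/c7.png

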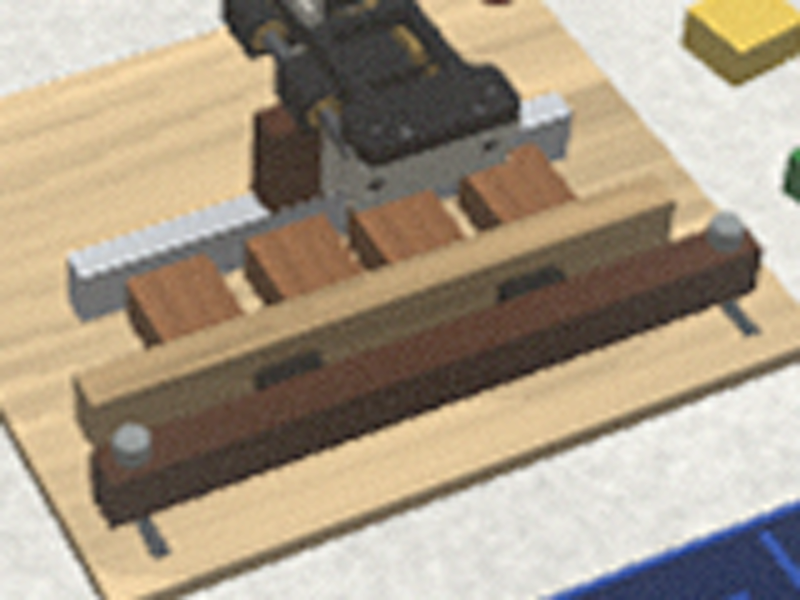

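The blanks are flush against the bar and batten, and the batten is near the pads at crop (290,370) and (530,285). Still no force, so I keep creeping.

>>> apply_moves([
  {"xyz":[0,1,0],"turn":0},
  {"xyz":[0,1,0],"turn":0},
  {"xyz":[0,0,0],"turn":0},
])

```text
time: 15.02
tool_pos: [0.5976, -0.0083, 0.0547]
tool_rot: [3.141, -0.0, 1.579]
contact_force: [-0.1, -0.1, -2.6]
opening: 0.0199
```

>>> apply_moves([
  {"xyz":[0,0.5,0],"turn":0},
  {"xyz":[0,0.5,0],"turn":0},
  {"xyz":[0,0.5,0],"turn":0},
  {"xyz":[0,0.5,0],"turn":0},
  {"xyz":[0,0,0],"turn":0},
])

```text
time: 15.65
tool_pos: [0.5996, -0.0083, 0.0547]
tool_rot: [3.141, -0.0, 1.579]
contact_force: [-0.7, 0.5, -2.1]
opening: 0.0198
```

>>> apply_moves([
  {"xyz":[0,0.5,0],"turn":0},
  {"xyz":[0,0.5,0],"turn":0},
  {"xyz":[0,0.5,0],"turn":0},
  {"xyz":[0,0,0],"turn":0},
])

```text
time: 16.15
tool_pos: [0.6009, -0.0083, 0.0547]
tool_rot: [-3.141, -0.0, 1.579]
contact_force: [-1.3, -1.0, -2.8]
opening: 0.0194
```

>>> apply_moves([
  {"xyz":[0,0.5,0],"turn":0},
  {"xyz":[0,0.5,0],"turn":0},
  {"xyz":[0,0,0],"turn":0},
])

```text
time: 16.52
tool_pos: [0.6014, -0.0082, 0.0546]
tool_rot: [-3.14, -0.0, 1.579]
contact_force: [-4.1, -0.4, -1.0]
opening: 0.0196
```

```bash
cat > st.py <<'E'
from cell import robot
S=robot.observe(); print(S["time"],S["tool_pos"].round(4),S["tool_rot"].round(4),S["contact_force"].round(2),S["torque"].round(3))
E
python3 st.py
```

```text
16.525 [ 0.6014 -0.0082  0.0546] [-3.1403e+00 -1.0000e-04  1.5789e+00] [-4.07 -0.44 -0.95] [-0.2    0.96  -0.019]
```

>>> apply_moves([
  {"xyz":[0,0.5,0],"turn":0},
  {"xyz":[0,0.5,0],"turn":0},
  {"xyz":[0,0,0],"turn":0},
  {"xyz":[0,0,0],"turn":0},
])

```text
time: 17.02
tool_pos: [0.6018, -0.0082, 0.0544]
tool_rot: [-3.139, -0.0, 1.579]
contact_force: [-6.4, -0.4, -1.1]
opening: 0.0195
```

```bash
python3 st.py
```

```text
17.025 [ 0.6018 -0.0082  0.0544] [-3.1389e+00 -2.0000e-04  1.5789e+00] [-6.39 -0.42 -1.12] [-0.201  1.286  0.039]
```

>>> apply_moves([
  {"xyz":[0,0.5,0],"turn":0},
  {"xyz":[0,0.5,0],"turn":0},
  {"xyz":[0,0.3,0],"turn":0},
  {"xyz":[0,0,0],"turn":0},
  {"xyz":[0,0,0],"turn":0},
])

```text
time: 17.65
tool_pos: [0.6022, -0.0082, 0.0542]
tool_rot: [-3.137, -0.0, 1.579]
contact_force: [-9.3, -0.7, 0.3]
opening: 0.0199
```

```bash
python3 st.py
```

```text
17.65 [ 0.6022 -0.0082  0.0542] [-3.1369e+00 -3.0000e-04  1.5790e+00] [-9.32 -0.69  0.27] [-0.205  1.788  0.063]
```

>>> apply_moves([
  {"xyz":[0,0.3,0],"turn":-0.004},
  {"xyz":[0,0,0],"turn":0},
  {"xyz":[0,0,0],"turn":0},
  {"xyz":[0,0,0],"turn":0},
  {"xyz":[0,0,0],"turn":0},
])

```text
time: 18.27
tool_pos: [0.6024, -0.0082, 0.0542]
tool_rot: [-3.137, -0.0, 1.583]
contact_force: [-9.4, -0.6, 0.8]
opening: 0.0198
```

```bash
python3 st.py
python3 - <<'E'
from h import *
c=cam("scene"); np.savez("sceneP.npz",**c); cr=cv2.resize(c["frame"][215:335,280:440],None,fx=5,fy=5,interpolation=cv2.INTER_CUBIC)
cv2.imwrite("pics/c8.png",np.clip(cr*1.5,0,255).astype(np.uint8))
E
```

```text
18.275 [ 0.6024 -0.0082  0.0542] [-3.1366e+00 -4.0000e-04  1.5826e+00] [-9.36 -0.58  0.83] [-0.313  1.762 -0.156]
```

View pics/c8.png

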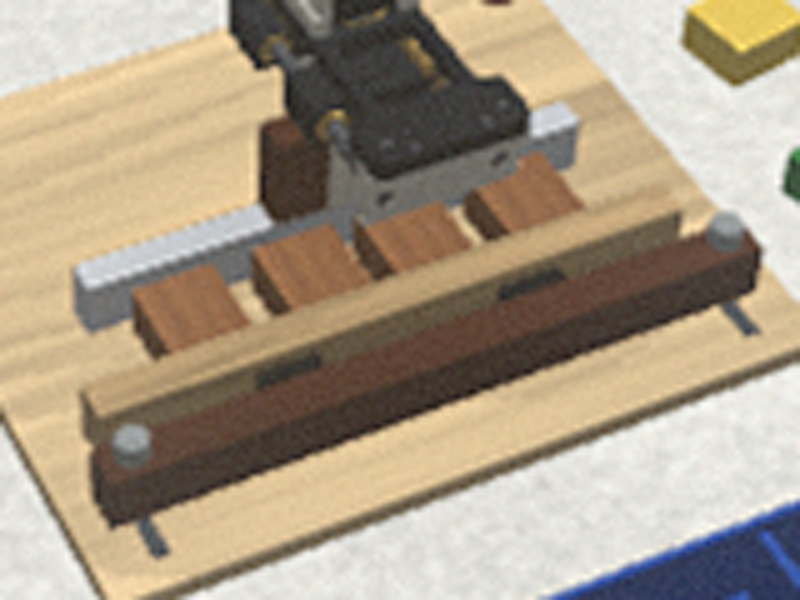

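The batten bears on both pads. I trim the yaw back by half and hold the push.

>>> apply_moves([
  {"xyz":[0,0.4,0],"turn":0.002},
  {"xyz":[0,0,0],"turn":0},
  {"xyz":[0,0,0],"turn":0},
  {"xyz":[0,0,0],"turn":0},
])

```text
time: 18.82
tool_pos: [0.6025, -0.0082, 0.0541]
tool_rot: [-3.136, -0.0, 1.581]
contact_force: [-9.9, -0.4, 1.4]
opening: 0.0198
```

```bash
python3 st.py
```

```text
18.825 [ 0.6025 -0.0082  0.0541] [-3.1359e+00 -3.0000e-04  1.5809e+00] [-9.87 -0.44  1.44] [-0.274  1.945 -0.064]
```

>>> apply_moves([
  {"xyz":[0,0,0],"turn":0},
  {"xyz":[0,0,0],"turn":0},
  {"xyz":[0,0,0],"turn":0},
  {"xyz":[0,0,0],"turn":0},
  {"xyz":[0,0,0],"turn":0},
  {"xyz":[0,0,0],"turn":0},
  {"xyz":[0,0,0],"turn":0},
  {"xyz":[0,0,0],"turn":0},
])

```text
time: 19.82
tool_pos: [0.6025, -0.0082, 0.0541]
tool_rot: [-3.136, -0.0, 1.581]
contact_force: [-9.7, -0.9, 0.5]
opening: 0.0199
```

```bash
python3 st.py
```

```text
19.825 [ 0.6025 -0.0082  0.0541] [-3.1359e+00 -4.0000e-04  1.5809e+00] [-9.67 -0.87  0.51] [-0.256  1.967 -0.005]
```

>>> apply_moves([
  {"xyz":[0,-0.2,0],"turn":0},
  {"xyz":[0,-0.2,0],"turn":0},
  {"xyz":[0,-0.2,0],"turn":0},
  {"xyz":[0,-0.2,0],"turn":0},
  {"xyz":[0,-0.2,0],"turn":0},
  {"xyz":[0,-0.2,0],"turn":0},
  {"xyz":[0,-0.2,0],"turn":0},
  {"xyz":[0,-0.2,0],"turn":0},
  {"xyz":[0,-0.2,0],"turn":0},
  {"xyz":[0,-0.2,0],"turn":0},
])

```text
time: 21.08
tool_pos: [0.602, -0.0082, 0.0541]
tool_rot: [-3.139, -0.0, 1.581]
contact_force: [-5.4, -1.0, -3.1]
opening: 0.0196
```

>>> apply_moves([
  {"xyz":[0,-0.2,0],"turn":0},
  {"xyz":[0,-0.2,0],"turn":0},
  {"xyz":[0,-0.2,0],"turn":0},
  {"xyz":[0,-0.2,0],"turn":0},
  {"xyz":[0,-0.2,0],"turn":0},
  {"xyz":[0,-0.2,0],"turn":0},
  {"xyz":[0,-0.2,0],"turn":0},
  {"xyz":[0,-0.2,0],"turn":0},
  {"xyz":[0,-0.2,0],"turn":0},
  {"xyz":[0,-0.2,0],"turn":0},
])

```text
time: 22.32
tool_pos: [0.6014, -0.0083, 0.055]
tool_rot: [3.14, 0.0, 1.581]
contact_force: [-2.3, -0.3, -4.0]
opening: 0.0201
```

```bash
python3 st.py
```

```text
22.325 [ 0.6014 -0.0083  0.055 ] [3.1404 0.     1.5808] [-2.33 -0.34 -3.96] [ 0.003  0.656 -0.028]
```

>>> apply_moves([
  {"xyz":[0,-0.2,0],"turn":0},
  {"xyz":[0,-0.2,0],"turn":0},
  {"xyz":[0,-0.2,0],"turn":0},
  {"xyz":[0,-0.2,0],"turn":0},
  {"xyz":[0,-0.2,0],"turn":0},
  {"xyz":[0,-0.2,0],"turn":0},
  {"xyz":[0,-0.2,0],"turn":0},
  {"xyz":[0,-0.2,0],"turn":0},
  {"xyz":[0,-0.2,0],"turn":0},
  {"xyz":[0,-0.2,0],"turn":0},
])

```text
time: 23.58
tool_pos: [0.599, -0.0083, 0.0547]
tool_rot: [3.142, -0.0, 1.581]
contact_force: [-0.0, 0.1, -2.5]
opening: 0.0197
```

>>> apply_moves([
  {"xyz":[0,-0.2,0],"turn":0},
  {"xyz":[0,-0.3,0],"turn":0},
  {"xyz":[0,-0.3,0],"turn":0},
  {"xyz":[0,-0.5,0],"turn":0},
  {"xyz":[0,-0.7,0],"turn":0},
  {"xyz":[0,-1,0],"turn":0},
  {"xyz":[0,-2,0],"turn":0},
  {"xyz":[0,-4,0],"turn":0},
  {"xyz":[0,-5,0],"turn":0},
  {"xyz":[0,-5,0],"turn":0},
])

```text
time: 24.82
tool_pos: [0.5795, -0.0085, 0.0547]
tool_rot: [-3.141, -0.0, 1.581]
contact_force: [0.1, 0.2, -3.4]
opening: 0.0198
```

```bash
python3 st.py
python3 - <<'E'
from h import *
c=cam("scene"); np.savez("sceneP.npz",**c); cr=cv2.resize(c["frame"][215:335,280:440],None,fx=5,fy=5,interpolation=cv2.INTER_CUBIC)
cv2.imwrite("pics/c9.png",np.clip(cr*1.5,0,255).astype(np.uint8))
E
```

```text
24.825 [ 0.5795 -0.0085  0.0547] [-3.1415e+00 -1.0000e-04  1.5808e+00] [ 0.07  0.21 -3.37] [-0.154  0.06   0.037]
```

View pics/c9.png

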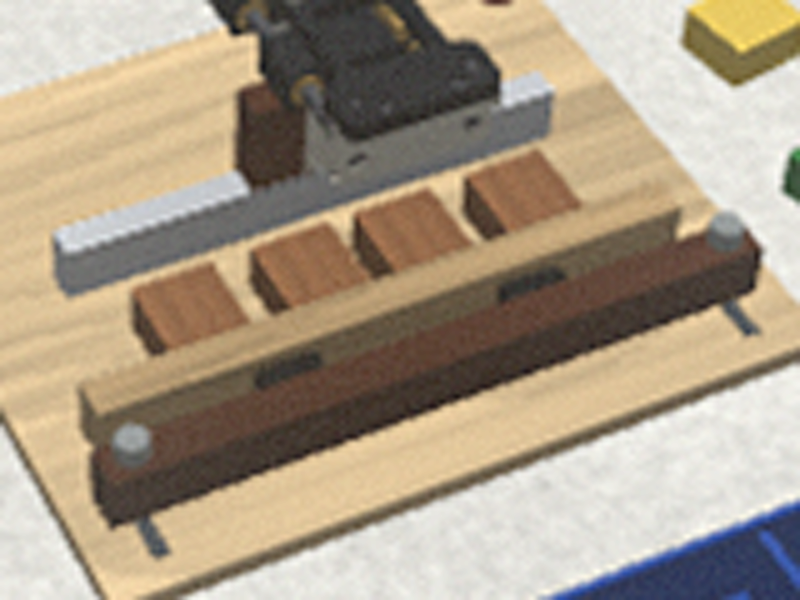

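Eased off; all four blanks remain flush with the batten. I lift and carry the straightedge back.

>>> apply_moves([
  {"xyz":[0,-4,-5],"turn":0},
  {"xyz":[0,0,-25],"turn":0},
  {"xyz":[0,0,-40],"turn":0},
  {"xyz":[0,0,-35],"turn":0},
  {"xyz":[0,0,-15],"turn":0},
  {"xyz":[-20,-10,0],"turn":0},
  {"xyz":[-45,-22,0],"turn":0},
  {"xyz":[-50,-23,0],"turn":0},
  {"xyz":[-50,-23,0],"turn":0},
  {"xyz":[-50,-23,0],"turn":0},
])

```text
time: 26.12
tool_pos: [0.4758, -0.2257, 0.174]
tool_rot: [-3.141, -0.001, 1.581]
contact_force: [1.4, -0.0, -3.0]
opening: 0.02
```

>>> apply_moves([
  {"xyz":[-50,-23,0],"turn":0},
  {"xyz":[-40,-15,0],"turn":0},
  {"xyz":[-18,-7,0],"turn":0},
  {"xyz":[0,0,0],"turn":-0.157},
  {"xyz":[0,0,0],"turn":-0.157},
  {"xyz":[0,0,0],"turn":-0.157},
  {"xyz":[0,0,0],"turn":-0.157},
  {"xyz":[0,0,0],"turn":-0.157},
  {"xyz":[0,0,0],"turn":-0.157},
  {"xyz":[0,0,0],"turn":-0.157},
])

```text
time: 27.38
tool_pos: [0.4334, -0.3318, 0.1741]
tool_rot: [3.141, -0.001, 2.686]
contact_force: [0.6, 0.0, -3.0]
opening: 0.0195
```

>>> apply_moves([
  {"xyz":[0,0,0],"turn":-0.157},
  {"xyz":[0,0,0],"turn":-0.157},
  {"xyz":[0,0,0],"turn":-0.157},
  {"xyz":[0,0,0],"turn":0},
  {"xyz":[0,0,0],"turn":0},
])

```text
time: 28.0
tool_pos: [0.4333, -0.3325, 0.1744]
tool_rot: [3.141, -0.0, -3.135]
contact_force: [0.4, -0.5, -2.6]
opening: 0.0196
```

```bash
python3 st.py
```

```text
28.0 [ 0.4333 -0.3325  0.1744] [ 3.1410e+00 -3.0000e-04 -3.1349e+00] [ 0.39 -0.54 -2.59] [ 0.05   0.005 -0.037]
```

>>> apply_moves([
  {"xyz":[0.8,-0.7,30],"turn":-0.002},
  {"xyz":[0,0,40],"turn":0},
  {"xyz":[0,0,30],"turn":0},
  {"xyz":[0,0,15],"turn":0},
  {"xyz":[0,0,8],"turn":0},
  {"xyz":[0,0,2],"turn":0},
  {"xyz":[0,0,0],"turn":0},
])

```text
time: 28.88
tool_pos: [0.4328, -0.3341, 0.0505]
tool_rot: [-3.141, 0.001, -3.131]
contact_force: [0.2, 0.1, -3.0]
opening: 0.0197
```

```bash
python3 st.py
python3 - <<'E'
from m import *
c=cam("scene"); cr=cv2.resize(c["frame"][190:320,130:240],None,fx=4.5,fy=4.5,interpolation=cv2.INTER_CUBIC)
hs=cv2.cvtColor(c["frame"],cv2.COLOR_BGR2HSV); print(hs[284:300,190:212,2])
cv2.imwrite("pics/c10.png",np.clip(cr*1.3,0,255).astype(np.uint8))
E
```

```text
28.875 [ 0.4328 -0.3341  0.0505] [-3.1406e+00  1.1000e-03 -3.1306e+00] [ 0.24  0.09 -2.98] [ 0.01  -0.06   0.041]
[[121 113 110 112 112  87  70 120 151 143 145 147 146 152 148 118 107 100
  104 107 109 118]
 [112 108 108 113 112  99  74  91 135 152 152 146 126 107 103 106 107 101
   96  98 109 121]
 [112 115 115 112 112 102  78  67 117 130 106 100  90  74  70  89 104  98
  101 111 116 121]
 [118 118 120 115 118 116  91  71  89  94  69  73  77  76  80  83  98 110
  115 116 120 126]
 [117 114 116 116 123 125 105  76  78  75  74  75  78  78  78  69  98 109
  109 118 121 121]
 [118 112 113 118 122 114 110  91  77  79  77  76  75  80  75  77  95 106
  108 119 122 117]
 [119 113 116 120 120 110 107 100  82  80  81  78  82  80  76  80  97 116
  112 123 120 114]
 [113 109 111 117 120 117 118 115  91  78  80  79  77  77  79  79  97 121
  125 121 113 117]
 [103 102 112 120 124 123 119 119  99  76  79  75  78  78  76  77  91 114
  125 124 122 118]
 [113 110 115 118 123 122 116 117 101  84  81  80  80  80  82  82  83 100
  109 118 114 110]
 [109 111 120 119 116 117 116 114 116  98  78  81  83  86  87  93 108 105
  103 110 115 113]
 [104 115 124 115 112 111 109 108 115 106  83  78  85 109 109 111 120 117
  112 110 114 117]
 [111 114 118 115 111 105 102 103 114 115 104 107 110 111 105 105 114 120
  117 109 111 111]
 [116 120 115 116 114 112 102 106 105 105 109 117 117 111 101 102 116 123
  115 108 104 108]
 [120 122 123 120 119 113 113 123 118 111 111 121 121 116 108 110 118 126
  130 117 115 111]
 [109 120 124 115 116 121 124 131 127 113 113 119 121 122 121 120 122 130
  131 124 126 124]]
```

View pics/c10.png

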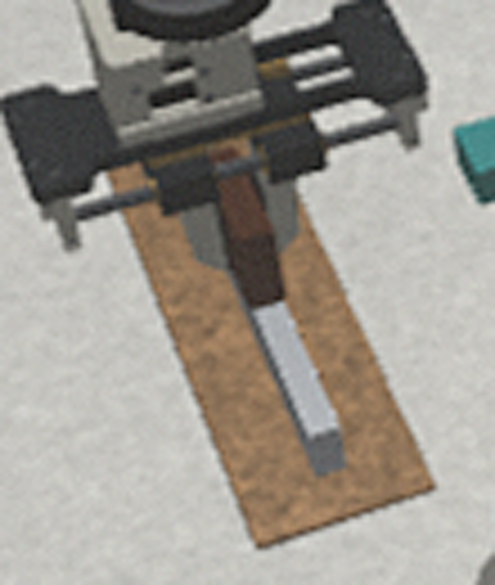

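Run:
```python
from m import *
s=dict(np.load("scene0.npz"))
a=np.mean([onz(s,p,.005)[:2] for p in((226.6,298.1),(186.7,311.7))],0)
q=[(198.7+.3,296.0),(206,293.6)]
b=np.array([onz(s,p,.0115)[:2] for p in q]); print(a*1000,b*1000,(b.mean(0)-a)*1000)
t=[(196.7,286.9),(204.3,284.6)]; b=np.array([onz(s,p,.0415)[:2] for p in t]); print(b*1000,(b.mean(0)-a)*1000)
```

```text
[ 586.67619421 -334.71912096] [[ 561.4970756  -343.8169832 ]
 [ 561.15684701 -328.10468761]] [-25.3492329   -1.24171445]
[[ 561.5014141  -344.90221233]
 [ 561.8578358  -328.35381036]] [-24.99656926  -1.90889039]
```

>>> apply_moves([
  {"xyz":[0,1,2],"turn":0.001},
  {"xyz":[0,0,2],"turn":0},
  {"xyz":[0,0,1],"turn":0},
  {"xyz":[0,0,0.5],"turn":0},
  {"xyz":[0,0,0],"turn":0},
])

```text
time: 29.55
tool_pos: [0.4324, -0.3327, 0.0441]
tool_rot: [3.141, -0.0, -3.131]
contact_force: [0.2, 0.1, -3.4]
opening: 0.02
```

>>> apply_moves([
  {"xyz":[0,0,0.4],"turn":0},
  {"xyz":[0,0,0.3],"turn":0},
  {"xyz":[0,0,0],"turn":0},
])

```text
time: 29.92
tool_pos: [0.4324, -0.3327, 0.0435]
tool_rot: [3.142, 0.0, -3.131]
contact_force: [-0.2, -0.2, -3.0]
opening: 0.0198
```

>>> apply_moves([
  {"xyz":[0,0,0.3],"turn":0.0015},
  {"xyz":[0,0,0.3],"turn":0},
  {"xyz":[0,0,0],"turn":0},
])

```text
time: 30.3
tool_pos: [0.4324, -0.3327, 0.0429]
tool_rot: [3.141, 0.0, -3.133]
contact_force: [-0.0, -0.6, -2.8]
opening: 0.02
```

>>> apply_moves([
  {"xyz":[0,0,0.3],"turn":0},
  {"xyz":[0,0,0.3],"turn":0},
  {"xyz":[0,0,0],"turn":0},
])

```text
time: 30.68
tool_pos: [0.4325, -0.3327, 0.0427]
tool_rot: [-3.141, 0.0, -3.133]
contact_force: [-1.7, 2.0, 2.6]
opening: 0.0199
```

Touchdown. I release gently, then lift.

>>> apply_moves([
  {"xyz":[0,0,0],"turn":0},
  {"xyz":[0,0,0],"turn":0},
  {"xyz":[0,0,0],"turn":0},
], newtons=5)

```text
time: 31.05
tool_pos: [0.4325, -0.3327, 0.0427]
tool_rot: [-3.141, 0.0, -3.133]
contact_force: [-2.8, 1.6, 5.9]
opening: 0.0199
```

>>> apply_moves([
  {"xyz":[0,0,0],"turn":0},
  {"xyz":[0,0,0],"turn":0},
  {"xyz":[0,0,0],"turn":0},
  {"xyz":[0,0,0],"turn":0},
  {"xyz":[0,0,0],"turn":0},
  {"xyz":[0,0,0],"turn":0},
], gripper=0.7)

```text
time: 31.8
tool_pos: [0.4324, -0.3327, 0.0423]
tool_rot: [3.142, 0.0, -3.133]
contact_force: [-0.8, 0.0, -0.1]
opening: 0.0643
```

>>> apply_moves([
  {"xyz":[0,0,0],"turn":0},
  {"xyz":[0,0,-10],"turn":0},
  {"xyz":[0,0,-30],"turn":0},
  {"xyz":[0,0,-50],"turn":0},
  {"xyz":[0,0,-50],"turn":0},
  {"xyz":[25,35,0],"turn":0},
  {"xyz":[25,35,0],"turn":0},
  {"xyz":[0,50,0],"turn":0},
  {"xyz":[0,50,0],"turn":0},
  {"xyz":[0,0,0],"turn":0},
])

```text
time: 33.05
tool_pos: [0.3805, -0.1605, 0.1831]
tool_rot: [3.141, 0.001, -3.129]
contact_force: [0.7, 1.2, 0.3]
opening: 0.0641
```

>>> apply_moves([
  {"xyz":[0,50,0],"turn":0},
  {"xyz":[0,50,0],"turn":0},
  {"xyz":[0,50,0],"turn":0},
  {"xyz":[0,50,0],"turn":0},
  {"xyz":[0,50,0],"turn":0},
  {"xyz":[0,50,0],"turn":0},
  {"xyz":[0,50,0],"turn":0},
  {"xyz":[0,50,0],"turn":0},
  {"xyz":[0,0,0],"turn":0},
])

```text
time: 34.17
tool_pos: [0.3781, 0.2392, 0.1827]
tool_rot: [3.141, 0.001, -3.129]
contact_force: [-0.2, -1.0, -0.9]
opening: 0.0643
```

```bash
python3 st.py
python3 - <<'E'
from m import *
o=[]
for n,(x0,y0,x1,y1) in(("top",(220,130,500,360)),("scene",(140,190,460,350))):
    c=cam(n); np.savez(n+"F.npz",**c); k=400/(x1-x0)*1.0
    cr=cv2.resize(c["frame"][y0:y1,x0:x1],None,fx=k*1.0,fy=k,interpolation=cv2.INTER_CUBIC); cr=np.clip(cr*1.6,0,255).astype(np.uint8)
    o.append(cr)
h=max(x.shape[0] for x in o); im=np.hstack([cv2.copyMakeBorder(x,0,h-x.shape[0],0,0,0) for x in o]); cv2.imwrite("pics/c11.png",im)
t=dict(np.load("topF.npz")); roi=(420,205,490,355)
m=cv2.morphologyEx(rngmask(t,(3,75,15),(25,255,255),roi),cv2.MORPH_CLOSE,np.ones((9,9),np.uint8)); q=corners(m); show("mat",t,q,.005)
b=rngmask(t,(0,0,75),(180,60,255),roi)&cv2.erode(poly(m.shape,q),np.ones((7,7))); b=cv2.morphologyEx(b,cv2.MORPH_OPEN,np.ones((2,2)))
show("bar",t,corners(b,"all"),.035)
E
```

```text
34.175 [0.3781 0.2392 0.1827] [ 3.1407e+00  1.5000e-03 -3.1289e+00] [-0.17 -0.96 -0.86] [ 0.022 -0.069 -0.037]
mat [[467.5, 215.5], [474.3999938964844, 345.5], [434.29998779296875, 345.5], [429.70001220703125, 215.5]] [[579.3, -376.3], [281.6, -379.3], [280.7, -289.7], [578.2, -287.7]] ctr [ 429.9 -333.3]
bar [[461.6000061035156, 334.5], [454.20001220703125, 334.5], [449.0, 222.5], [456.0, 222.5]] [[305.4, -343.5], [305.3, -327.3], [555.6, -324.9], [555.8, -340.8]] ctr [ 430.5 -334.1]
```

View pics/c11.png

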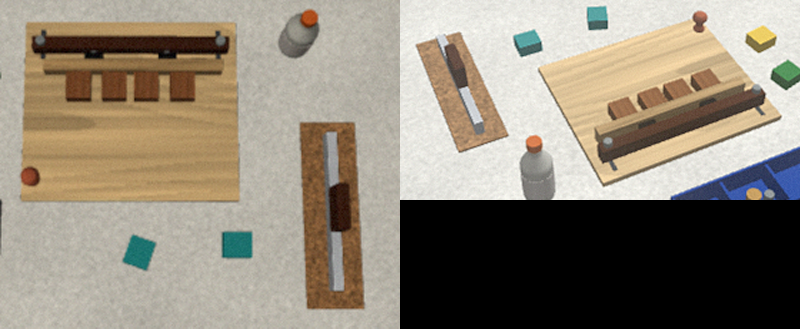

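The last view shows the bar upright on the mat at (337,212), within about 1 mm of its centre and parallel to it. The four blanks sit flush on the batten at (65–195, 85), and the bystanders are where they were. Handing in.

```bash
python3 -c "
from cell import robot
print(robot.hand_in())"
```

```text
the job is handed in; nothing more can be done
None
```

The job is done and handed in at about 34 s of the 72 s allowed.

- **Push:** I gripped the straightedge by its handle and pushed the four blanks and the batten onto both rubber stops. The push held at 9.3–9.9 N for about two seconds. The highest reading taken was 9.9 N, but readings came only at the end of each move.
- **Evenness:** A small yaw trim overshot and was halved back before the final 1.5 s hold. The twist reading then stayed between -0.06 and 0 N m, its no-load level, so the stops shared the load about equally. I did not measure the pads' own travel.
- **Sole on the bed:** While pressing, the vertical force showed the sole lightly touching the bed (3–4 N). The force on the pads may therefore have been a little under the reading.
- **Easing off:** I backed off at about 1.6 mm/s until clear. The pictures show all four blanks flush and square against the batten.
- **Straightedge:** It stands upright on the mat. The top view puts its centre within about 1 mm of the mat's centre and along it to within about 0.1°. The gripper is open and clear.
- **Bystanders:** In the last views the knob, glue bottle and coloured look-alikes were where they started. The tape, brush, offcut and cup were outside that crop. They were well away from the arm's path, but I did not check them again.
- **Disagreement:** The two cameras differed by about 7–8 mm in x. I checked the scene camera against the known fingertip position and took a value between the two. The placing relied on distances measured within a single view.

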